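# Roll the casting flask onto the line

## Task

With your fingertips, gently push the upper part of the big casting flask that lies on its side on the heat-proof board sideways, so that it rolls along the board and comes to rest on the dark line drawn across it: lying along the line, its middle over the line, not hanging over the board's edge. Do not grip, lift or tip it, do not let it run away, and do not disturb the small upright flask or the other things; end with the big flask lying still and released.

Things in the scene. Friction and masses are not known exactly. Their poses are not given: they have to be found in the camera images.
- flask: big casting flask: slippery polished steel cylinder filled with plaster, 64 mm diameter, 80 mm long, 0.5 kg, lying on the board. Origin on its axis, half-way along, 32 mm above the board; own x is the cylinder axis, y and z turn as it rolls. Starts 0.1 to 0.21 m to either side of the line, about parallel. Rolls freely if pushed 35 to 50 mm above the board, stops soon after; higher, fingers may wedge
- line: dark straight line drawn flat on the board, right across it, 20 mm wide and 166 mm long, no thickness to feel. Origin at its middle on the board's top; its own x runs along the line, its y across it (the direction to roll, along the board). It never moves
- board: fixed pale heat-proof board on the bench, 170 mm (its x) by 460 mm (its y) by 20 mm thick. Origin at the centre of its underside; its top is 20 mm above the bench; flat and level
- small_flask: bystander: small steel flask filled with pale plaster, standing upright on the board at the other side of the line, 48 mm diameter, 60 mm tall, loose. Origin at the centre of its underside. Leave it alone
- crucible: bystander: white ceramic cup, 70 mm across, 50 mm tall, loose on the bench beyond the board. Origin at the centre of its underside
- sprue_base: bystander: dark grey rubber disc with a cone in the middle, 80 mm across, 32 mm tall, loose on the bench beyond the board. Origin at the centre of its underside
Mind the look-alikes: they are no part of the job. Leave any pink look-alike of the flask alone.

How it is judged:
On the way:
1. the flask has rolled (turned about its axis by more than 0.8 rad) rather than been dragged (angle between flask's own z axis and vertical above 0.8 rad and angle between flask's own x axis and vertical above 1.4 rad).
At the end, for the whole second after the job is handed in: The big flask lies still on the board with the middle of its axis within 10 mm of the line's centre line (its middle rests on the 20 mm wide line), within 0.15 rad of parallel to it, within 45 mm of the middle of the board's width, released; the small flask still stands (y of flask in the frame of line between -0.01 and 0.01 m and x of flask in the frame of board between -0.045 and 0.045 m and z of flask in the frame of line between 0.028 and 0.036 m and angle between the x axis of flask and the x axis of line, either way round below 0.15 rad and linear speed of flask below 0.01 m/s and angular speed of flask below 0.3 rad/s and angle between small_flask's own z axis and vertical below 0.1 rad); the robot touches nothing.
It fails at once if the big flask was lifted (its centre more than 10 mm above its rolling height) (z of flask in the frame of line above 0.042 m).
It fails at once if the big flask was tipped up (angle between flask's own x axis and vertical below 1.25 rad).
It fails at once if the big flask ran away (faster than 0.3 m/s) (linear speed of flask above 0.3 m/s).
It fails at once if the small flask, the crucible or the sprue base was disturbed (moved over 15 mm) (distance of any of small_flask, crucible, sprue_base from where it was at the start of the episode above 0.015 m).
It also fails if it takes over 40 s, if anything falls off the work surface, if the arm or the gripper's body presses on something with over 40 N, if the wrist force passes 120 N, or if a joint passes its speed limit or range.

## Robot

A 7-joint arm with a two-finger parallel gripper is mounted at the origin on the work surface. World frame = base frame: x ahead of the robot, y to its left, z up, the work surface at z = 0. Lengths are in m, angles in rad, forces in N, time in s.
With the tool pointing down it reaches from about 0.425 to 1.025 m from the base axis. Payload 9.4 kg.
Tool frame: the origin (TCP) lies on the centre line of the jaws, within the pads' length; the fingertips stand 17 mm ahead of it and the grasp point (between the pads) lies 2 mm behind it (env.tcp_to_tips is the distance from the TCP to the fingertips, in m); z points along the fingers, y is the line along which they close (so a half turn about z gives the same grasp; the last joint's range is limited). The gripper opens to 85 mm and grips with 20 to 120 N. Pads are 22 mm wide; open, the fingers measure 114 mm over their backs; the gripper's body (76 mm by 85 mm) begins 54 mm behind the grasp point. The pads swing forward as they close: fully open they stand 13 mm farther back than shut.
Start: joints at [-0.077, 0.599, -0.003, 1.599, 0.002, 0.943, -0.08], TCP at [0.725, -0, 0.248] pointing down, gripper open.
Joint ranges: [-2.57, 2.57], [-0.35, 1.97], [-1.29, 1.29], [0.11, 2.56], [-1.05, 4.19], [0.11, 1.86], [-2.63, 2.63]. Speed limits (rad/s): [2.22, 2.22, 3.01, 3.01, 3.14, 3.14, 3.14].

## Interface

Orientations are given as a unit quaternion [w, x, y, z].
In Python, from bench import env gives the robot as it stands.
- The arm moves only by the tool send_rows, never from a script. Its argument "targets" is a list that holds one entry, the list of rows, each a list of 5 numbers: the opening, from 0 (shut) to 1 (fully open), then the shift along the tool's x, y, z scaled (see below), then the turn about the tool's z scaled (see below). A call has 1 to 20 rows; each row shifts and turns the commanded pose from where the row before left it, along the tool's axes as they then stand; what a row does not reach is not made up. The controller multiplies each number of a shift by 0.02 m and each number of a turn by 6 degrees. A row lasts 1/12 s, in which the tool goes at most 41.7 mm and 7.16 degrees, less where a joint would pass 70% of its speed; a pose out of reach is approached as far as the arm can. A call with a number of a shift or a turn outside -1 to 1 is refused whole. A call with a gripper value outside its range is refused whole. The fingers move at their own pace and stop on an object; the grip force is fixed at half the most. Time passes only in rows, so rows that do not move let the fingers close. It gives the time, the measured TCP pose, the force, the opening and the grip force at its end, in the units of the state.
- env.get_obs(): the state, without advancing time (a new reading comes with each control period).
- env.get_image(name): name is "scene" or "side" or "wrist"; returns the picture (480x640x3 uint8, red, green, blue); there is no depth.
- env.calibration(name): a dict with "intrinsics" (3x3 intrinsics, pixels), "R" (3x3) and "t" (3): a world point X has camera coordinates R X + t. Camera axes: x right, y down, z forward; pixel columns grow to the right and rows downward; lengths in m; the calibration is good to about 2 mm. A picture is of the moment at which its call begins: read the wrist's pose just before it. calibration takes no time and is no camera call; for the wrist camera it gives the pose at the moment of the call.
- env.sign_off(): hands the job in; it is judged then, once.
The state is a dict: "clock": time; "qpos": joint angles; "dq": joint speeds; "joint_torque": joint torques, N m; "tool_pos": TCP position; "orientation": TCP orientation; "ft_force": force on the tool from outside, world axes, zero at the start; "moment": the same for the moment, N m; "gripper_width": finger opening in m; "grip_force": force on a finger pad.
Only numpy, scipy, OpenCV 4.12 (cv2) and the standard library are available. Lean on these libraries where they do the work, as an engineer would, in place of code of your own. Each camera call takes 0.05 s, during which the arm holds its last target. There are 200 camera calls.

## Working session

There is one attempt and no reset: what is moved stays moved. The work goes in short steps, Python scripts to look and compute and a tool call to move; the robot and the scene stay as the last step left them, time stands still between calls to the robot, and variables do not carry over. Pictures are saved under pics/ and viewed, at most 10 in all, crops included, and the job is handed in when it is done.

Besides the shell and the picture viewer there is one more tool, called after ">>>" as a command line: name --argument value ..., lists and objects as JSON in quotes. send_rows: Moves the arm, as the interface text tells. Shifts and turns lie within -1 to 1; 1 stands for 0.02 m of shift or 6 degrees of turn. Its arguments: {"type":"object","properties":{"targets":{"type":"array","items":{"type":"array","items":{"type":"array","items":{"type":"number","minimum":-1,"maximum":1}}}}},"required":["targets"]}

```bash
mkdir -p pics
cat > h.py <<'E'
import numpy as np,cv2
from bench import env
def snap(n,f):
    im=env.get_image(n); cv2.imwrite('pics/'+f,cv2.cvtColor(im,cv2.COLOR_RGB2BGR)); return im
def ray(n,uv,z):
    c=env.calibration(n);K=np.array(c['intrinsics']);R=np.array(c['R']);t=np.array(c['t'])
    C=-R.T@t; uv=np.atleast_2d(uv).astype(float)
    d=(R.T@np.linalg.inv(K)@np.c_[uv,np.ones(len(uv))].T).T
    return C+d*((z-C[2])/d[:,2])[:,None]
def proj(n,X):
    c=env.calibration(n);p=(np.array(c['R'])@np.atleast_2d(X).T).T+np.array(c['t']);p=p@np.array(c['intrinsics']).T
    return p[:,:2]/p[:,2:]
E
python3 - <<'E'
from h import *
a=snap('scene','a.png');b=snap('side','b.png')
for n in('scene','side','wrist'):
    c=env.calibration(n);print(n,np.round(-np.array(c['R']).T@c['t'],3))
o=env.get_obs();print(o['tool_pos'],o['orientation'],o['clock'],env.tcp_to_tips)
E
```

```text
scene [1.11  0.086 0.893]
side [-0.06   0.702  0.577]
wrist [0.724 0.073 0.373]
[7.24618732e-01 3.36440671e-05 2.47499148e-01] [-4.54212659e-04  7.07078995e-01  7.07134229e-01 -5.20144278e-04] 0.1 0.017
```

View pics/a.png

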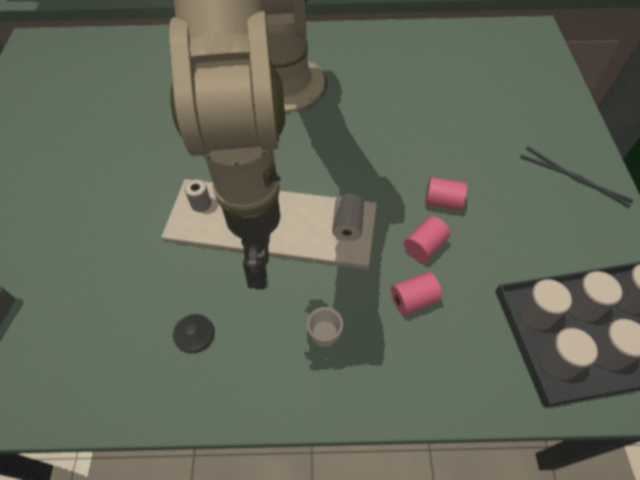

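View pics/b.png

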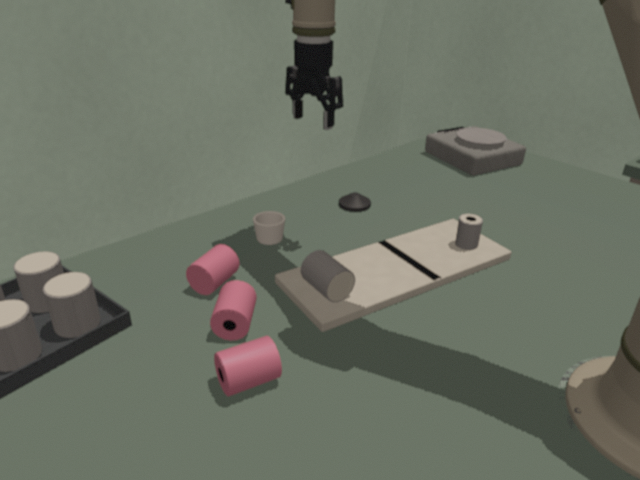

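The scene view shows the flask at about (349,217) on the board's +y end. In the side view it is at about (328,275), the line runs from (381,242) to (438,277), and the small flask is at (469,232).

```bash
cat > m.py <<'E'
from h import *
def board():
    # side view corners of board top by pale mask -> hull; the line by dark pixels inside
    b=env.get_image('side'); h=cv2.cvtColor(b,cv2.COLOR_RGB2HSV)
    return b,h
E
python3 - <<'E'
from h import *
b=cv2.imread('pics/b.png');a=cv2.imread('pics/a.png')
for p in[(350,270),(410,258),(330,275),(320,265),(345,285),(470,235),(300,300),(300,320)]:print('side',p,b[p[1],p[0]])
for p in[(300,220),(349,210),(347,233),(362,240),(325,215),(200,200)]:print('scene',p,a[p[1],p[0]])
# line
g=b.max(2)
m=((g<50).astype(np.uint8)); m2=np.zeros_like(m);m2[236:284,372:446]=m[236:284,372:446]
n,l,s,c=cv2.connectedComponentsWithStats(m2);k=1+np.argmax(s[1:,4]);ys,xs=np.where(l==k)
r=cv2.minAreaRect(np.c_[xs,ys].astype(np.float32));print(r,s[k])
P=ray('side',np.c_[xs,ys],0.02)[:,:2];rr=cv2.minAreaRect(P.astype(np.float32));print('line rect',rr,P.mean(0))
cv2.imwrite('pics/c.png',np.hstack([cv2.resize(b[200:330,260:530],None,fx=2.9,fy=2.3)]))
E
```

```text
side (350, 270) [125 138 147]
side (410, 258) [43 49 51]
side (330, 275) [84 88 93]
side (320, 265) [84 89 94]
side (345, 285) [ 91 102 108]
side (470, 235) [74 79 84]
side (300, 300) [ 98 111 117]
side (300, 320) [66 76 69]
scene (300, 220) [155 178 193]
scene (349, 210) [83 89 94]
scene (347, 233) [31 36 38]
scene (362, 240) [ 97 114 122]
scene (325, 215) [154 177 193]
scene (200, 200) [67 70 76]
((408.5444641113281, 259.68975830078125), (65.46611022949219, 4.140833854675293), 33.43986892700195) [381 241  57  38 242]
line rect ((0.4802505075931549, -0.03891346603631973), (0.012151200324296951, 0.15874525904655457), 81.52892303466797) [ 0.47434563 -0.03843838]
```

Run:
```python
from h import *
a=cv2.imread('pics/a.png')
c=a[170:280,150:400];cv2.imwrite('pics/d.png',cv2.resize(c,None,fx=3.2,fy=3.2,interpolation=2))
```

```text
(no output)
```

View pics/c.png

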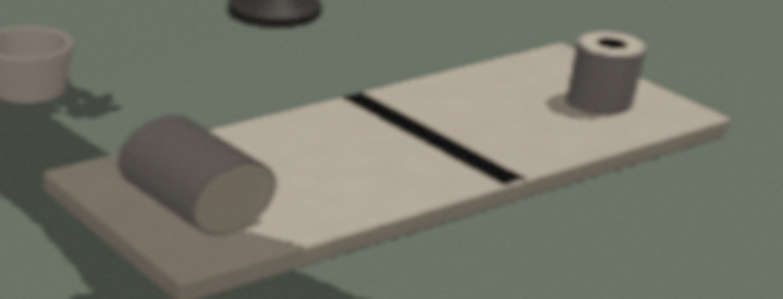

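View pics/d.png

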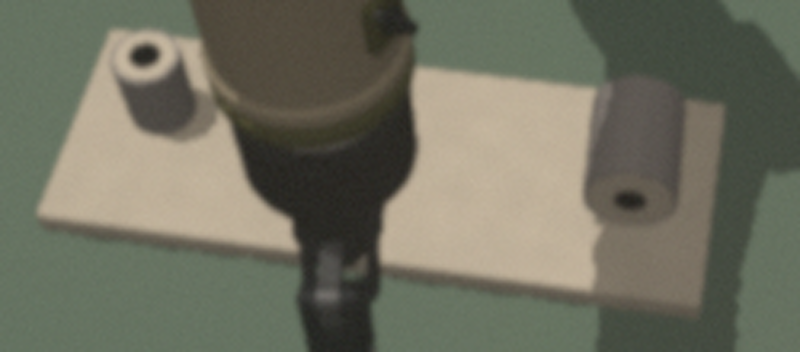

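Run:
```python
from h import *
S=lambda p:np.array(p)/[2.9,2.3]+[260,200]
A=lambda p:np.array(p)/3.2+[150,170]
print('side board',ray('side',S([(45,175),(562,43),(727,120),(183,285)]),.02)[:,:2].round(3).tolist())
print('scene board',ray('scene',A([(112,30),(725,103),(700,303),(38,213)]),.02)[:,:2].round(3).tolist())
print('line side',ray('side',S([(356,96),(511,180)]),.02)[:,:2].round(3).tolist())
e=[ray('side',S([(236,200)]),.052)[0],ray('scene',A([(630,200)]),.052)[0]]
print('flask ends',e[0].round(4),e[1].round(4),np.linalg.norm(e[0]-e[1]),(e[0]+e[1])/2, (e[1]-e[0]))
print('small',ray('side',S([(611,43)]),.08),ray('scene',A([(146,54)]),.08))
```

```text
side board [[0.601, 0.198], [0.521, -0.255], [0.357, -0.22], [0.439, 0.226]]
scene board [[0.362, -0.221], [0.444, 0.228], [0.609, 0.197], [0.524, -0.252]]
line side [[0.556, -0.052], [0.399, -0.026]]
flask ends [0.4632 0.162  0.052 ] [0.5473 0.1528 0.052 ] 0.08457172628453488 [0.50522083 0.15735102 0.052     ] [ 0.08406968 -0.00920142  0.        ]
small [[ 0.43605754 -0.17815783  0.08      ]] [[ 0.43583025 -0.17399402  0.08      ]]
```

>>> send_rows --targets '[[[0.45, 0.98, -0.95, 0, 0], [0.45, 0.98, -0.95, 0, 0], [0.45, 0.98, -0.95, 0, 0], [0.45, 0.98, -0.95, 0, 0], [0.45, 0.98, -0.95, 0, 0], [0.45, 0.98, -0.95, 0, 0], [0.45, 0.98, -0.95, 0, 0], [0.45, 0.98, -0.95, 0, 0], [0.45, 0.98, -0.95, 0, 0], [0.45, 0.98, -0.95, 0, 0], [0.45, 0.98, -0.95, 0, 0], [0.45, 0, 0, 0, 0.83], [0.45, 0, 0, 0, 0.83], [0.45, 0, 0, 0.6, 0], [0.45, 0, 0, 0.6, 0], [0.45, 0, 0, 0.6, 0], [0.45, 0, 0, 0, 0], [0.45, 0, 0, 0, 0]]]'

```text
clock: 1.6
tool_pos: [0.5156, 0.2154, 0.2118]
orientation: [-0.0, 0.766, 0.643, -0.001]
ft_force: [1.1, 0.1, 0.7]
gripper_width: 0.0383
grip_force: 0.0
```

Run:
```python
from h import *
o=env.get_obs();print(o['tool_pos'],o['orientation'],o['clock'],o['gripper_width'])
a=snap('scene','e1.png');b=snap('side','e2.png')
w=snap('wrist','w.png')
A=a[150:300,140:340+60][:,:,::-1];B=b[120:345,230:530][:,:,::-1]
cv2.imwrite('pics/e.png',np.vstack([cv2.resize(A,(520,300)),cv2.resize(B,(400,300)).copy() if 0 else cv2.resize(B,(520,300))]))
```

```text
[0.51564207 0.21543992 0.21181091] [-1.49417708e-04  7.65789334e-01  6.43090972e-01 -8.21457850e-04] 1.6 0.03829148588674245
```

View pics/e.png

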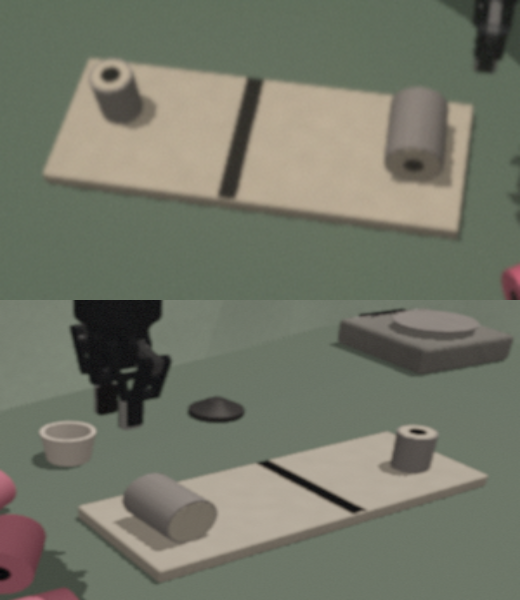

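View pics/w.png

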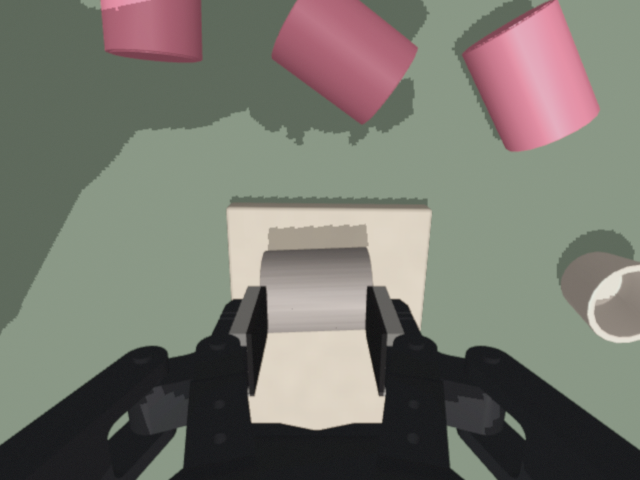

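The flask is unobstructed and about parallel to the line. The tool is aligned with the board and sits behind the flask. I'll refine the line, flask and fingertip positions.

```bash
cat > m.py <<'E'
from h import *
def line(n,f,box,thr):
    b=cv2.imread('pics/'+f).max(2); x0,y0,x1,y1=box
    m=np.zeros_like(b);m[y0:y1,x0:x1]=(b[y0:y1,x0:x1]<thr)
    k,l,s,c=cv2.connectedComponentsWithStats(m);k=1+np.argmax(s[1:,4]);ys,xs=np.where(l==k)
    P=ray(n,np.c_[xs,ys]+0.0,.02)[:,:2].astype(np.float32);r=cv2.minAreaRect(P)
    d=cv2.fitLine(P,cv2.DIST_L2,0,.01,.01).ravel()
    print(n,'line',np.round(r[0],4),np.round(r[1],4),'yaw',np.degrees(np.arctan(d[1]/d[0])))
E
python3 - <<'E'
from m import *
line('scene','e1.png',(245,180,275,252),110)
line('side','e2.png',(372,236,446,284),90)
e=[ray('side',[(341.4,286.3)],.052)[0],ray('scene',[(347,232.8)],.052)[0]];print(e, (e[0]+e[1])/2)
# tip height: ray through tip pixel, at finger x
p=[ray('side',[(305,215)],z)[0] for z in (.18,.19,.2,.21,.22)];print(np.round(p,3))
print(proj('side',[[.489,.22,.195],[.489,.22,.2118]]))
E
```

```text
scene line [ 0.4801 -0.0378] [0.0241 0.182 ] yaw -9.345937
side line [ 0.4812 -0.0394] [0.0158 0.1657] yaw -8.912269
[array([0.46456777, 0.16055205, 0.052     ]), array([0.54802781, 0.15297224, 0.052     ])] [0.50629779 0.15676214 0.052     ]
[[0.52  0.196 0.18 ]
 [0.505 0.209 0.19 ]
 [0.491 0.222 0.2  ]
 [0.476 0.235 0.21 ]
 [0.461 0.247 0.22 ]]
[[306.57194322 217.88334277]
 [306.64609196 208.17820442]]
```

>>> send_rows --targets '[[[0.45, 0, 0, 0.9, 0], [0.45, 0, 0, 0.9, 0], [0.45, 0, 0, 0.9, 0], [0.45, 0, 0, 0.9, 0], [0.45, 0, 0, 0.9, 0], [0.45, 0, 0, 0.9, 0], [0.45, 0, 0, 0.9, 0], [0.45, 0, 0, 0.54, 0], [0.45, 0, 0, 0, 0], [0.45, -0.2, 0, 0, 0], [0.45, -0.2, 0, 0, 0], [0.45, -0.15, 0, 0, 0], [0.45, -0.15, 0, 0, 0], [0.45, -0.15, 0, 0, 0], [0.45, -0.15, 0, 0, 0], [0.45, -0.15, 0, 0, 0], [0.45, -0.15, 0, 0, 0], [0.45, -0.15, 0, 0, 0], [0.45, -0.15, 0, 0, 0]]]'

```text
clock: 3.33
tool_pos: [0.5104, 0.1838, 0.0754]
orientation: [0.0, 0.766, 0.643, -0.0]
ft_force: [-0.4, 0.1, 0.6]
gripper_width: 0.0385
grip_force: 0.1
```

Run:
```python
from h import *
a=snap('scene','f1.png');b=snap('side','f2.png')
A=a[150:300,140:400][:,:,::-1];B=b[120:345,230:530][:,:,::-1]
cv2.imwrite('pics/f.png',np.vstack([cv2.resize(A,(520,300)),cv2.resize(B,(400,300))  if 0 else cv2.resize(B,(520,300))]))
```

```text
(no output)
```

View pics/f.png

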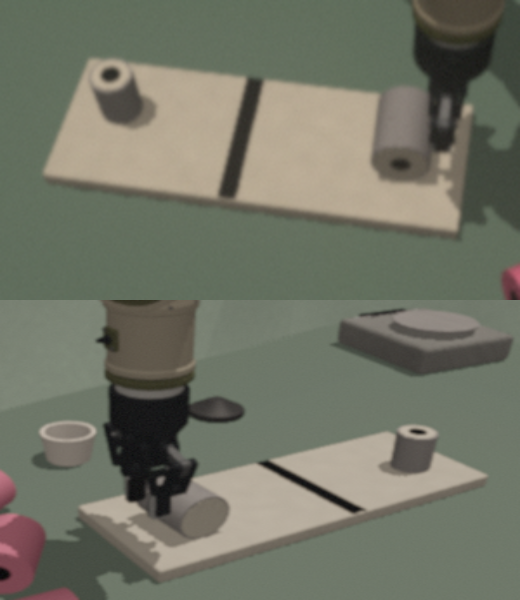

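Contact is made and the flask is rolling parallel to the line. Its scene face moved from about (347,233) to (340,232).

>>> send_rows --targets '[[[0.45, -0.2, 0, 0, 0], [0.45, -0.25, 0, 0, 0], [0.45, -0.3, 0, 0, 0], [0.45, -0.3, 0, 0, 0], [0.45, -0.3, 0, 0, 0], [0.45, -0.3, 0, 0, 0], [0.45, -0.3, 0, 0, 0], [0.45, -0.3, 0, 0, 0], [0.45, -0.3, 0, 0, 0], [0.45, -0.3, 0, 0, 0], [0.45, -0.3, 0, 0, 0], [0.45, -0.3, 0, 0, 0], [0.45, -0.3, 0, 0, 0], [0.45, -0.3, 0, 0, 0], [0.45, -0.3, 0, 0, 0], [0.45, -0.3, 0, 0, 0], [0.45, -0.25, 0, 0, 0], [0.45, -0.2, 0, 0, 0], [0.45, -0.15, 0, 0, 0], [0.45, -0.1, 0, 0, 0]]]'

```text
clock: 5.1
tool_pos: [0.4919, 0.0782, 0.0755]
orientation: [0.0, 0.766, 0.643, -0.0]
ft_force: [-0.9, 0.4, 0.5]
gripper_width: 0.0388
grip_force: 0.0
```

Run:
```python
from h import *
a=snap('scene','g1.png');b=snap('side','g2.png')
A=a[150:300,140:400][:,:,::-1];B=b[170:320,270:530][:,:,::-1]
cv2.imwrite('pics/g.png',np.vstack([cv2.resize(A,(520,300)),cv2.resize(B,(520,300))]))
```

```text
(no output)
```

View pics/g.png

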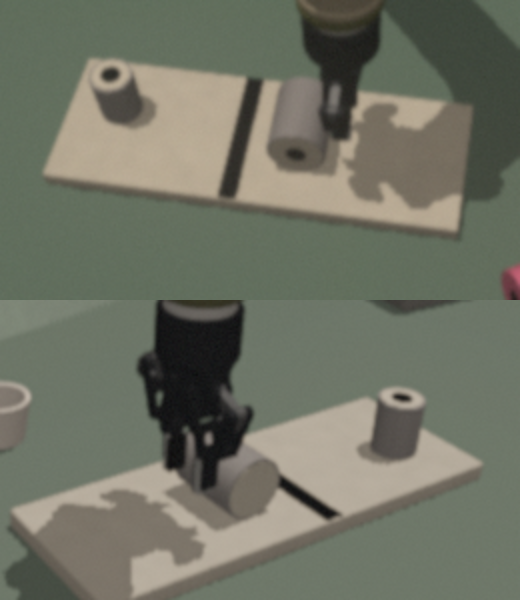

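```bash
cat > fl.py <<'E'
from h import *
def fl(s,a):
    e=[ray('side',[s],.052)[0],ray('scene',[a],.052)[0]];c=(e[0]+e[1])/2;d=e[1]-e[0]
    t=env.get_obs()['tool_pos'];L=np.array([.480,-.0387]);yw=np.radians(-9.6);u=np.array([np.cos(yw),np.sin(yw)]);n=np.array([-u[1],u[0]])
    print('flask',c[:2],'len',np.linalg.norm(d),'yaw',np.degrees(np.arctan2(d[1],d[0])),'along',(c[:2]-L)@u,'across',(c[:2]-L)@n,'tcp across',(t[:2]-L)@n)
E
python3 - <<'E'
from fl import *
fl((397,263),(288.5,226.5))
E
```

```text
flask [0.48958481 0.02942482] len 0.07703268342805926 yaw -0.8740772457461239 along -0.0019105089068609342 across 0.0687692464169081 tcp across 0.1174625501688473
```

The flask is parallel and about 69 mm from the line, having rolled slightly ahead of the fingers. I'll continue slowly.

>>> send_rows --targets '[[[0.45, -0.17, 0, 0, 0], [0.45, -0.17, 0, 0, 0], [0.45, -0.17, 0, 0, 0], [0.45, -0.17, 0, 0, 0], [0.45, -0.17, 0, 0, 0], [0.45, -0.17, 0, 0, 0], [0.45, -0.17, 0, 0, 0], [0.45, -0.17, 0, 0, 0], [0.45, -0.17, 0, 0, 0], [0.45, -0.17, 0, 0, 0], [0.45, -0.17, 0, 0, 0], [0.45, -0.17, 0, 0, 0], [0.45, -0.17, 0, 0, 0], [0.45, -0.14, 0, 0, 0], [0.45, -0.1, 0, 0, 0], [0.45, -0.1, 0, 0, 0], [0.45, -0.1, 0, 0, 0], [0.45, 0, 0, 0, 0], [0.45, 0, 0, 0, 0], [0.45, 0, 0, 0, 0]]]'

```text
clock: 6.87
tool_pos: [0.4828, 0.0266, 0.0755]
orientation: [0.0, 0.766, 0.643, 0.0]
ft_force: [-0.1, 0.5, -0.2]
gripper_width: 0.0384
grip_force: 0.0
```

Run:
```python
from h import *
a=snap('scene','i1.png');b=snap('side','i2.png')
A=a[165:265,200:330][:,:,::-1];B=b[200:300,370:500][:,:,::-1]
cv2.imwrite('pics/i.png',np.vstack([cv2.resize(A,(390,300),interpolation=2),cv2.resize(B,(390,300),interpolation=2)]))
```

```text
(no output)
```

View pics/i.png

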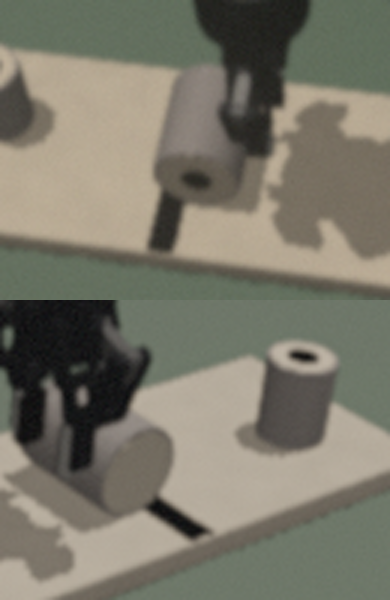

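Run:
```python
from fl import *
fl((416.1,256.5),(265.8,224.2))
for n in('scene','side'):
    u=np.array([np.cos(np.radians(-9.6)),np.sin(np.radians(-9.6))])
    for s in(-40,40):
        X=np.r_[np.array([.48,-.0387])+u*s/1000,.052];print(n,s,proj(n,X))
```

```text
flask [ 0.48156739 -0.01758362] len 0.07827703493859506 yaw -3.553364790277798 along -0.001976112366460829 across 0.021082058988420985 tcp across 0.06492000517907029
scene -40 [[261.67250378 194.95673228]]
scene 40 [[254.02219963 224.03664919]]
side -40 [[422.50285227 253.88025067]]
side 40 [[395.46610403 236.10336575]]
```

>>> send_rows --targets '[[[0.45, -0.14, 0, 0, 0], [0.45, -0.14, 0, 0, 0], [0.45, -0.14, 0, 0, 0], [0.45, -0.13, 0, 0, 0], [0.45, -0.1, 0, 0, 0], [0.45, -0.1, 0, 0, 0], [0.45, -0.1, 0, 0, 0], [0.45, -0.1, 0, 0, 0], [0.45, -0.05, 0, 0, 0], [0.45, 0, 0, 0, 0], [0.45, 0, 0, 0, 0], [0.45, 0, 0, 0, 0], [0.45, 0, 0, 0, 0], [0.45, 0, 0, 0, 0], [0.45, 0.5, 0, 0, 0], [0.45, 0.5, 0, 0, 0], [0.45, 1, 0, 0, 0], [0.45, 1, 0, 0, 0], [0.45, 1, 0, 0, 0], [0.45, 1, 0, 0, 0]]]'

```text
clock: 8.63
tool_pos: [0.4968, 0.1076, 0.0755]
orientation: [-0.0, 0.766, 0.643, 0.0]
ft_force: [0.2, 0.5, -0.0]
gripper_width: 0.0381
grip_force: 0.0
```

Run:
```python
from h import *
a=snap('scene','j1.png');b=snap('side','j2.png')
A=a[165:265,200:330][:,:,::-1];B=b[200:300,370:500][:,:,::-1]
cv2.imwrite('pics/j.png',np.vstack([cv2.resize(A,(390,300),interpolation=2),cv2.resize(B,(390,300),interpolation=2)]))
```

```text
(no output)
```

View pics/j.png

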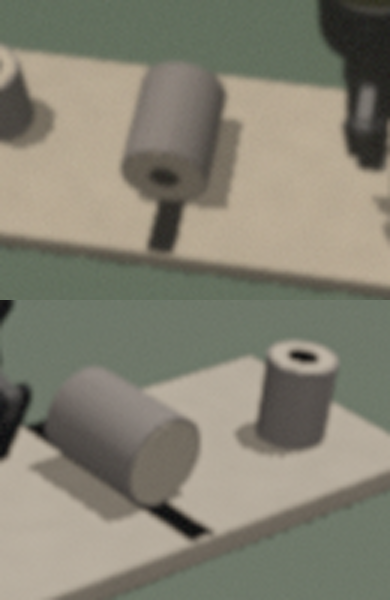

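The flask is over the line. The scene face centre is about (254.8,223.2) and the side face centre about (424.8,253.5).

Run:
```python
from fl import *
fl((424.7,253.5),(254.8,223.2))
# silhouette check: flask/board are separated by brightness; predict silhouette of a cylinder at line centre and compare bounds
yw=np.radians(-9.6);u=np.array([np.cos(yw),np.sin(yw),0]);v=np.array([-u[1],u[0],0]);th=np.linspace(0,2*np.pi,60)
for n,f in(('scene','j1.png'),('side','j2.png')):
    im=cv2.imread('pics/'+f);h=cv2.cvtColor(im,cv2.COLOR_BGR2HSV)
    X=np.array([[.480,-.0387,.052]+u*s+v*.032*np.cos(t)+np.array([0,0,.032*np.sin(t)]) for s in(-.04,.04) for t in th])
    H=proj(n,X);lo,hi=H.min(0).astype(int)-9,H.max(0).astype(int)+9
    print(n,'pred bounds',H.min(0),H.max(0))
    R=im[lo[1]:hi[1],lo[0]:hi[0]].max(2)
    for r in np.linspace(H[:,1].min()+8,H[:,1].max()-8,5).astype(int):
        print(r,lo[0],im[r,lo[0]:hi[0]:1].max(1).tolist())
        hull=cv2.convexHull(H.astype(np.float32)).reshape(-1,2)
        xs=[p[0]+(r-p[1])*(q[0]-p[0])/(q[1]-p[1]) for p,q in zip(hull,np.roll(hull,-1,0)) if (p[1]-r)*(q[1]-r)<0];print('  pred edges',np.round(xs,1))
```

```text
flask [ 0.47799278 -0.04007751] len 0.07895294566847491 yaw -5.410281282435745 along -0.001749381958484853 across -0.0016929587700717102 tcp across 0.14995122637329197
scene pred bounds [239.33635612 185.67135051] [275.76358235 232.51205524]
193 230 [185, 184, 182, 183, 184, 185, 182, 183, 183, 183, 182, 183, 183, 181, 179, 176, 162, 137, 124, 125, 130, 133, 135, 138, 140, 141, 139, 141, 139, 138, 133, 133, 129, 128, 124, 123, 120, 115, 114, 108, 105, 99, 99, 113, 143, 167, 180, 182, 182, 184, 183, 182, 180, 182]
  pred edges [247.2 274.2]
201 230 [180, 179, 180, 180, 182, 181, 182, 183, 182, 183, 183, 185, 182, 178, 165, 140, 126, 126, 129, 132, 136, 137, 139, 141, 138, 139, 139, 137, 136, 132, 131, 127, 124, 124, 118, 114, 113, 107, 103, 99, 92, 85, 81, 91, 130, 164, 179, 182, 184, 185, 184, 182, 184, 183]
  pred edges [275.  244.9]
209 230 [182, 181, 184, 182, 183, 185, 182, 184, 183, 180, 181, 178, 162, 136, 127, 129, 134, 135, 136, 136, 141, 141, 140, 138, 139, 137, 136, 130, 130, 127, 121, 121, 118, 116, 112, 109, 102, 97, 90, 86, 80, 79, 89, 107, 118, 121, 120, 121, 122, 137, 
[... 1879 characters left out ...]
 181, 179, 177, 173, 168, 162, 155, 145, 133, 119, 102, 88, 76, 74, 72, 72, 75, 75, 73, 75, 79, 79, 78, 80, 81, 83, 83, 84, 86, 87, 91, 94, 93, 99, 105, 114, 118, 116, 116, 114, 117, 114, 116, 115, 116, 116, 115, 115, 114, 114, 116, 115, 114, 113, 132, 161, 178, 182, 182, 182, 181, 182, 181]
  pred edges [434.3 390.5]
260 373 [183, 182, 182, 182, 183, 182, 183, 184, 185, 185, 182, 175, 162, 151, 137, 126, 123, 123, 125, 124, 126, 125, 126, 125, 125, 126, 125, 123, 122, 115, 103, 89, 80, 73, 71, 74, 73, 76, 77, 85, 96, 111, 115, 117, 116, 116, 115, 115, 116, 115, 115, 115, 115, 115, 114, 115, 114, 121, 138, 162, 178, 183, 183, 183, 184, 183, 183, 183, 183, 183, 182]
  pred edges [430.4 401.9]
```

>>> send_rows --targets '[[[0.45, 0, 0, -0.5, 0], [0.45, 0, 0, -0.5, 0], [0.45, 0, 0, -0.5, 0], [0.45, 0, 0, 0, 0], [0.45, 0, 0, 0, 0], [0.45, 0, 0, 0, 0]]]'

```text
clock: 9.23
tool_pos: [0.4968, 0.1048, 0.1059]
orientation: [0.0, 0.766, 0.643, 0.0]
ft_force: [-0.6, -0.5, -0.2]
gripper_width: 0.0381
grip_force: 0.0
```

Run:
```python
from h import *
b=env.get_image('side')[:,:,::-1];o=cv2.imread('pics/j2.png')
d=np.abs(b.astype(int)-o)[215:275,395:500].max(2);print('diff',d.mean(),d.max())
if np.percentile(d,99)<15: print(env.sign_off())
```

```text
diff 1.613015873015873 12
the job is handed in; nothing more can be done
None
```

The big flask was rolled onto the dark line and released; by camera it lies still within about 3 mm of the line's centre and a few degrees of parallel, and I have handed the job in (no verdict was returned).

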